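# Charge the bench finisher with polishing balls and hold its step knob at three

### The arm

A 7-joint arm with a two-finger parallel gripper is mounted at the origin on the work surface. World frame = base frame: x ahead of the robot, y to its left, z up, the work surface at z = 0. Lengths are in mm, angles in rad, forces in N, time in s.
With the tool pointing down it reaches from about 400 to 875 mm from the base axis. Payload 4.4 kg.
Tool frame: the origin (TCP) lies at the very end of the fingers, on their centre line; the grasp point (between the pads) lies 19 mm behind it (ctrl.grip_point_offset is the distance from the TCP to the grasp point, in mm); z points along the fingers, y is the line along which they close (so a half turn about z gives the same grasp; the last joint's range is limited). The gripper opens to 85 mm and grips with 20 to 120 N. Pads are 22 mm wide; open, the fingers measure 114 mm over their backs; the gripper's body (76 mm by 85 mm) begins 54 mm behind the grasp point. The pads swing forward as they close: fully open they stand 13 mm farther back than shut.
Start: joints at [-1.378, 0.628, 0.038, 1.517, -0.027, 0.996, -0.02], TCP at [166.323, 628.374, 231.313] pointing down, gripper open.
Joint ranges: [-3.06, 3.06], [-0.37, 2.12], [-1.25, 1.32], [0.18, 2.47], [-1.1, 4.24], [0.23, 1.98], [-2.94, 2.94]. Speed limits (rad/s): [2.57, 2.57, 3.14, 3.14, 3.14, 3.14, 3.14].

### API

Orientations are given as [roll, pitch, yaw] about the fixed x, y, z axes, in that order (R = Rz(yaw) Ry(pitch) Rx(roll)).
In Python, from cell import ctrl gives the robot as it stands.
- The arm moves only by the tool jog_arm, never from a script. Its argument "increments" is one flat list of numbers, 7 for each row, row after row: the finger opening in cm, from 0 to 8.54, then the shift along the tool's x, y, z in cm, then the turn, a rotation vector about the tool's x, y, z in degrees. In form: [fingers, x, y, z, rx, ry, rz, fingers, x, y, z, rx, ry, rz, ...]. A call has 1 to 20 rows; each row is the pose to reach, as a shift and turn from the pose commanded when the call began, along the tool's axes at that moment; what a row does not reach only later rows make up. A row lasts 1/10 s, in which the tool goes at most 50 mm and 8.59 degrees, less where a joint would pass 70% of its speed; a pose out of reach is approached as far as the arm can. A call with a gripper value outside its range is refused whole. The fingers move at their own pace and stop on an object; the grip force is fixed at half the most. Time passes only in rows, so rows that repeat a pose let the fingers close. It gives the time, the measured TCP pose, the force, the opening and the grip force at its end, in the units of the state.
- ctrl.read_state(): the state, without advancing time (a new reading comes with each control period).
- ctrl.get_image(name): name is "scene" or "top"; returns the picture (400x640x3 uint8, red, green, blue); there is no depth.
- ctrl.camera_params(name): a dict with "fx", "fy", "cx", "cy" (pixels), "distortion" ([k1, k2, p1, p2, k3] as OpenCV has them; the pictures are not rectified), "extrinsics" (4x4, takes a point from world to camera coordinates). Camera axes: x right, y down, z forward; pixel columns grow to the right and rows downward; lengths in mm; the calibration is good to about 2 mm. A picture is of the moment at which its call begins. camera_params takes no time and is no camera call.
- ctrl.finish_job(): hands the job in; it is judged then, once.
The state is a dict: "clock": time; "qpos": joint angles; "qd": joint speeds; "tau": joint torques, N m; "eef_pos": TCP position; "tool_rot": TCP orientation; "force": force on the tool from outside, world axes, zero at the start; "torque": the same for the moment, N m; "width": finger opening in mm; "gripper_force": force on a finger pad.
Only numpy, scipy, OpenCV 4.12 (cv2) and the standard library are available. Lean on these libraries where they do the work, as an engineer would, in place of code of your own. Each camera call takes 0.05 s, during which the arm holds its last target. There are 200 camera calls.

### The job

Take the scoop by its handle, scoop at least three of the white polishing balls out of the orange tray in one scoopful and tip them into the blue bowl of the finishing machine. Set the scoop down upright and flat on the bench, then grip the machine's knob and turn it clockwise to the third click, not beyond it, and finish while still holding it there: it springs back if let go. Leave the jar, the ring mandrel and the dropper bottle where they are.

Things in the scene. Friction and masses are not known exactly. Their poses are not given: they have to be found in the camera images.
- scoop: aluminium scoop, 130 g, standing flat. Origin: centre of the pan's underside; +x to the open, rimless nose. Pan 70 mm long, 62 wide, floor 2 thick; side walls 22 high, 13 from x = -2 to 11, none beyond; back wall 26 high. Flat-sided wooden handle, 18 mm wide (y), 22 deep, rises from (-37, 0, 10) to (-64, 0, 84) mm, leaning back 20 degrees: vertical when the pan is 20 degrees nose down.
- scoop_grip (a point): where to grip the scoop's handle: on the handle's axis, at (-55, 0, 60) mm in the scoop's frame. The fingers close along the scoop's y on the 18 mm width.
- scoop_pan (a point): middle of the room inside the pan, (0, 0, 12) mm in the scoop's frame: a ball lying in the pan has its centre within 36 mm of it
- scoop_lip (a point): middle of the pan's front edge, on the floor's upper side: (35, 0, 2) mm in the scoop's frame
- tray: orange tray, fixed, x -86 to 82 mm, 80 wide, walls 55 high and 72 apart inside. Origin: centre of underside. Along +x a ramp falls 20 degrees from height 45 at x = -85 mm to the trough floor, height 5, x = 25 to 54; then the end rises at 58 degrees to height 45 at x = 79. The balls lie in the trough: slide the scoop nose first down the ramp under them; the sloping end makes them roll in.
- trough (a point): centre of the trough's floor, at (39.5, 0, 5) mm in the tray's frame
- ball0_center (a point): centre of a white ceramic polishing ball, 18 mm in diameter, 14 g, loose in the tray's trough; it rolls on slopes above about 13 degrees
- ball1_center (a point): centre of a white ceramic polishing ball, 18 mm in diameter, 14 g, loose in the tray's trough; it rolls on slopes above about 13 degrees
- ball2_center (a point): centre of a white ceramic polishing ball, 18 mm in diameter, 14 g, loose in the tray's trough; it rolls on slopes above about 13 degrees
- ball3_center (a point): centre of a white ceramic polishing ball, 18 mm in diameter, 14 g, loose in the tray's trough; it rolls on slopes above about 13 degrees
- ball4_center (a point): centre of a white ceramic polishing ball, 18 mm in diameter, 14 g, loose in the tray's trough; it rolls on slopes above about 13 degrees
- finisher: white bench finishing machine, fixed: housing 200 mm (x) by 300 mm (y), flat top 70 mm above the bench. Origin: centre of its underside. On top a round blue bowl, open above, its centre at (15, 70) mm, and a black step knob, its axis at (-30, -85) mm.
- bowl_in (a point): centre of the blue bowl's inner floor, 75 mm above the bench. Inside, the bowl is 44 mm in radius at the floor and 62 mm at the rim, which is 55 mm above this point; a ball lying in the bowl has its centre within 50 mm of it.
- knob_bar: the black step knob, turning: a bar grip 48 mm long (its x) and 14 mm wide (its y), from 10 to 42 mm above the origin, on a disc 54 mm across below it. Origin: on the knob's axis, 71 mm above the bench. An orange pointer line on top marks its -x end. Grip it across its 14 mm width from above.
- knob (a joint): knob angle, rad: 0 at off, as it starts (pointer to the machine's own -x), growing clockwise seen from above. It clicks every 0.40 rad (23 degrees): first 0.40, second 0.80, third 1.20, fourth 1.60; white dots mark off and the four stops. A spring turns it back to off when let go. Turning takes 0.1 to 0.3 N m: the resistance rises before each click and drops after it.
- jar: bystander: small amber glass jar with a white cap, 52 mm across, 75 mm tall, loose; origin at the centre of its underside
- mandrel: bystander: steel ring mandrel (slim cone on a round foot), 48 mm across, 110 mm tall, loose; origin at the centre of its underside
- dropper: bystander: white dropper bottle with a red cap, 40 mm across, 90 mm tall, loose; origin at the centre of its underside
Things that resemble listed ones, but are neither listed nor needed, are in the scene too. Several things look just like the scoop: the one meant starts nearest to the robot's base.

How it is judged (in metres and radians):
On the way, in this order (a step that is already met when the one before it is completed fails the run):
1. at least three balls lie in the scoop and the scoop is lifted clear of the tray ((distance between each of ball0_center, ball1_center, ball2_center and scoop_pan below 0.036 m or distance between each of ball0_center, ball1_center, ball3_center and scoop_pan below 0.036 m or distance between each of ball0_center, ball1_center, ball4_center and scoop_pan below 0.036 m or distance between each of ball0_center, ball2_center, ball3_center and scoop_pan below 0.036 m or distance between each of ball0_center, ball2_center, ball4_center and scoop_pan below 0.036 m or distance between each of ball0_center, ball3_center, ball4_center and scoop_pan below 0.036 m or distance between each of ball1_center, ball2_center, ball3_center and scoop_pan below 0.036 m or distance between each of ball1_center, ball2_center, ball4_center and scoop_pan below 0.036 m or distance between each of ball1_center, ball3_center, ball4_center and scoop_pan below 0.036 m or distance between each of ball2_center, ball3_center, ball4_center and scoop_pan below 0.036 m) and height (world z) of scoop above 0.07 m), for 0.2 s.
2. at least three balls are in the blue bowl, with the knob still off ((distance between each of ball0_center, ball1_center, ball2_center and bowl_in below 0.05 m or distance between each of ball0_center, ball1_center, ball3_center and bowl_in below 0.05 m or distance between each of ball0_center, ball1_center, ball4_center and bowl_in below 0.05 m or distance between each of ball0_center, ball2_center, ball3_center and bowl_in below 0.05 m or distance between each of ball0_center, ball2_center, ball4_center and bowl_in below 0.05 m or distance between each of ball0_center, ball3_center, ball4_center and bowl_in below 0.05 m or distance between each of ball1_center, ball2_center, ball3_center and bowl_in below 0.05 m or distance between each of ball1_center, ball2_center, ball4_center and bowl_in below 0.05 m or distance between each of ball1_center, ball3_center, ball4_center and bowl_in below 0.05 m or distance between each of ball2_center, ball3_center, ball4_center and bowl_in below 0.05 m) and value of joint knob below 0.15 rad), for 0.2 s.
3. the scoop stands flat on the bench, let go (height (world z) of scoop below 0.012 m and angle between scoop's own z axis and vertical below 0.2 rad and contact force between scoop and the fingers below 0.1 N and linear speed of scoop below 0.02 m/s), for 0.2 s.
4. the knob is held at the third stop (value of joint knob between 1.05 and 1.35 rad and contact force between the fingers and knob_bar above 1 N), for 0.5 s.
At the end, for the whole second after the job is handed in: at least three balls lie inside the blue bowl; the scoop stands flat (within 0.2 rad) on the bench, at rest and untouched by the fingers; the fingers hold the knob (contact over 1 N) at the third stop, 1.20 rad within 0.15, and it is still (all of step 3 and all of step 4 and (distance between each of ball0_center, ball1_center, ball2_center and bowl_in below 0.05 m or distance between each of ball0_center, ball1_center, ball3_center and bowl_in below 0.05 m or distance between each of ball0_center, ball1_center, ball4_center and bowl_in below 0.05 m or distance between each of ball0_center, ball2_center, ball3_center and bowl_in below 0.05 m or distance between each of ball0_center, ball2_center, ball4_center and bowl_in below 0.05 m or distance between each of ball0_center, ball3_center, ball4_center and bowl_in below 0.05 m or distance between each of ball1_center, ball2_center, ball3_center and bowl_in below 0.05 m or distance between each of ball1_center, ball2_center, ball4_center and bowl_in below 0.05 m or distance between each of ball1_center, ball3_center, ball4_center and bowl_in below 0.05 m or distance between each of ball2_center, ball3_center, ball4_center and bowl_in below 0.05 m) and velocity of joint knob between -0.15 and 0.15 rad/s); the arm keeps its last pose, push and grip.
It fails at once if the knob is turned past the third stop, towards the fourth (beyond 1.42 rad) (value of joint knob above 1.42 rad).
It fails at once if the jar is moved by more than 30 mm or tipped over (distance of jar from where it was at the start of the episode above 0.03 m or angle between jar's own z axis and vertical above 0.5 rad).
It fails at once if the mandrel is moved by more than 30 mm or tipped over (distance of mandrel from where it was at the start of the episode above 0.03 m or angle between mandrel's own z axis and vertical above 0.5 rad).
It fails at once if the dropper is moved by more than 30 mm or tipped over (distance of dropper from where it was at the start of the episode above 0.03 m or angle between dropper's own z axis and vertical above 0.5 rad).
It also fails if it takes over 70 s, if anything falls off the work surface, if the arm or the gripper's body presses on something with over 40 N, if the wrist force passes 120 N, or if a joint passes its speed limit or range.

## Working session

There is one attempt and no reset: what is moved stays moved. The work goes in short steps, Python scripts to look and compute and a tool call to move; the robot and the scene stay as the last step left them, time stands still between calls to the robot, and variables do not carry over. Pictures are saved under pics/ and viewed, at most 10 in all, crops included, and the job is handed in when it is done.

Besides the shell and the picture viewer there is one more tool, called after ">>>" in YAML: its name, and indented under it one key for each argument. jog_arm: Moves the arm, as the interface text tells. Its arguments: {"type":"object","properties":{"increments":{"type":"array","items":{"type":"number"}}},"required":["increments"]}

```bash
ls; mkdir -p pics; python3 - <<'E'
from cell import ctrl
import cv2
for n in("scene","top"):
    cv2.imwrite(f"pics/{n}0.png",ctrl.get_image(n)[:,:,::-1])
    print(n,ctrl.camera_params(n))
s=ctrl.read_state();print(s)
E
```

```text
pics
scene {'fx': 481.43545028126755, 'fy': 481.43545028126755, 'cx': 324.1545001697533, 'cy': 192.4079470157069, 'distortion': array([-0.03761184,  0.        ,  0.        ,  0.        ,  0.        ]), 'extrinsics': array([[-7.25649200e-01,  6.87686584e-01,  2.28122929e-02,
         4.18468238e+02],
       [ 3.90344349e-01,  4.38742665e-01, -8.09404820e-01,
        -1.67191777e+02],
       [-5.66625562e-01, -5.78439311e-01, -5.86807836e-01,
         1.82685543e+03],
       [ 0.00000000e+00,  0.00000000e+00,  0.00000000e+00,
         1.00000000e+00]])}
top {'fx': 376.91919413720433, 'fy': 376.91919413720433, 'cx': 322.1319997284111, 'cy': 194.23138720673592, 'distortion': array([-0.0747742,  0.       ,  0.       ,  0.       ,  0.       ]), 'extrinsics': array([[-1.69684942e-02, -9.99601675e-01, -2.25513280e-02,
         4.23337715e+01],
       [-9.98258038e-01,  1.82117239e-02, -5.61179344e-02,
         5.68019348e+02],
       [ 5.65062798e-02,  2.15598076e-02, -9.98169432e-01,
         1.08988274e+03],
       [ 0.00000000e+00,  0.00000000e+00,  0.00000000e+00,
         1.00000000e+00]])}
{'clock': 0.1, 'qpos': array([-1.37782903,  0.62926478,  0.03847042,  1.51831803, -0.02700122,
        0.9962991 , -0.0200081 ]), 'qd': array([-0.00057234, -0.00154626, -0.00086366, -0.00164767,  0.00021767,
       -0.00259012, -0.00065085]), 'tau': array([ 4.03313607e-03, -5.64540982e+01,  1.23127129e+00, -1.93976766e+01,
        1.14195416e-02,  5.43685906e-03,  1.65970124e-05]), 'eef_pos': array([166.16324134, 627.79347574, 230.45829686]), 'tool_rot': array([-3.13982242e+00,  3.37905108e-05,  2.88279474e+00]), 'force': array([0.55004388, 0.04433342, 0.26661719]), 'torque': array([-0.05293881, -0.01893659,  0.00282179]), 'gripper_force': 0.0, 'width': 85.43944617084229}
```

View pics/scene0.png

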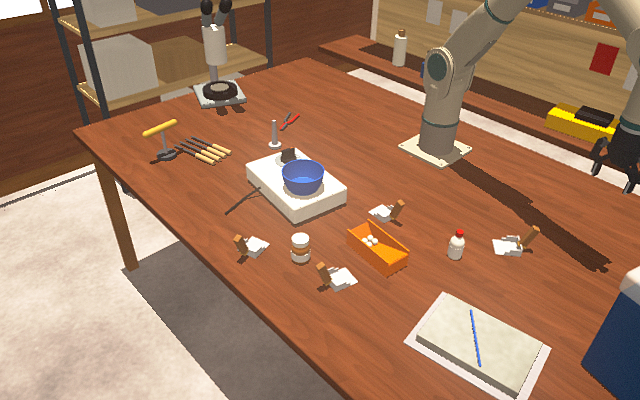

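View pics/top0.png

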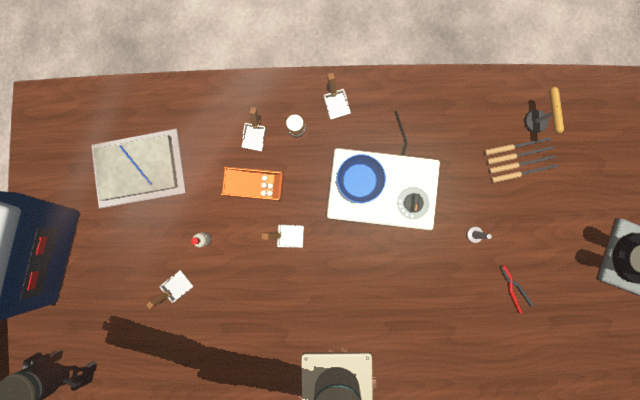

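The candidates for the scoop, in top-view pixels, are (290,237), (176,287), (254,137) and (337,103). The base is near (337,390), so (290,237) is the nearest and the one I choose. The tray is at (252,184) with its balls to the right, the bowl at (361,179) and the knob at (413,203). The jar is at (295,124), the dropper at (201,240) and the mandrel at (476,235). I'll check the choice in close crops.

```bash
cat > h.py <<'E'
import numpy as np, cv2
from cell import ctrl
from scipy.spatial.transform import Rotation as Rot
def ray(cam,uv):
    p=ctrl.camera_params(cam);K=np.array([[p['fx'],0,p['cx']],[0,p['fy'],p['cy']],[0,0,1]])
    E=np.array(p['extrinsics']);n=cv2.undistortPoints(np.array(uv,float).reshape(-1,1,2),K,p['distortion']).reshape(-1,2)
    d=np.c_[n,np.ones(len(n))]@E[:3,:3];c=-E[:3,:3].T@E[:3,3];return c,d
def onz(cam,uv,z):
    c,d=ray(cam,uv);z=np.broadcast_to(z,len(d));return c+d*((z-c[2])/d[:,2])[:,None]
def proj(cam,X):
    p=ctrl.camera_params(cam);K=np.array([[p['fx'],0,p['cx']],[0,p['fy'],p['cy']],[0,0,1]]);E=np.array(p['extrinsics'])
    return cv2.projectPoints(np.array(X,float).reshape(-1,1,3),cv2.Rodrigues(E[:3,:3])[0],E[:3,3],K,p['distortion'])[0].reshape(-1,2)
def crop(im,x0,y0,x1,y1,k,name):
    c=cv2.resize(im[y0:y1,x0:x1],None,fx=k,fy=k,interpolation=cv2.INTER_CUBIC)
    for x in range(x0//10*10+10,x1,10): 
        cv2.line(c,(int((x-x0+.5)*k),0),(int((x-x0+.5)*k),6),(0,255,0),1);cv2.putText(c,str(x),(int((x-x0+.5)*k)-10,16),0,.35,(0,255,0),1)
    for y in range(y0//10*10+10,y1,10): 
        cv2.line(c,(0,int((y-y0+.5)*k)),(6,int((y-y0+.5)*k)),(0,255,0),1);cv2.putText(c,str(y),(8,int((y-y0+.5)*k)+4),0,.35,(0,255,0),1)
    cv2.imwrite(name,c)
E
python3 - <<'E'
from h import *
im=cv2.imread("pics/top0.png")
crop(im,215,158,320,256,6,"pics/c1.png"); crop(im,320,145,445,235,6,"pics/c2.png")
E
```

```text
(no output)
```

View pics/c1.png

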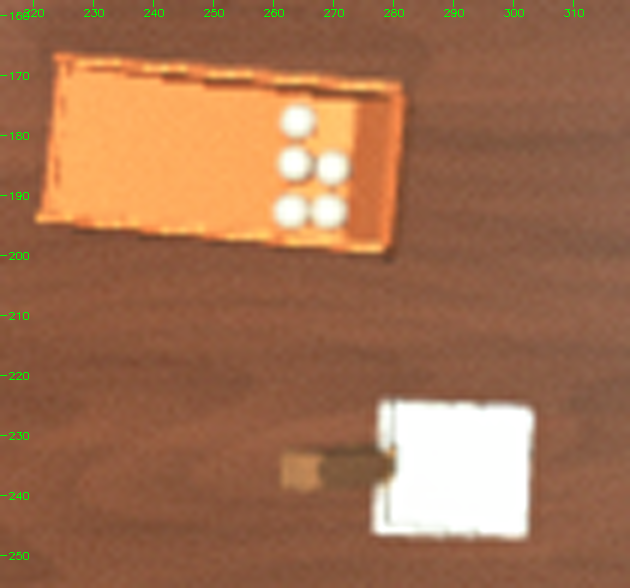

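View pics/c2.png

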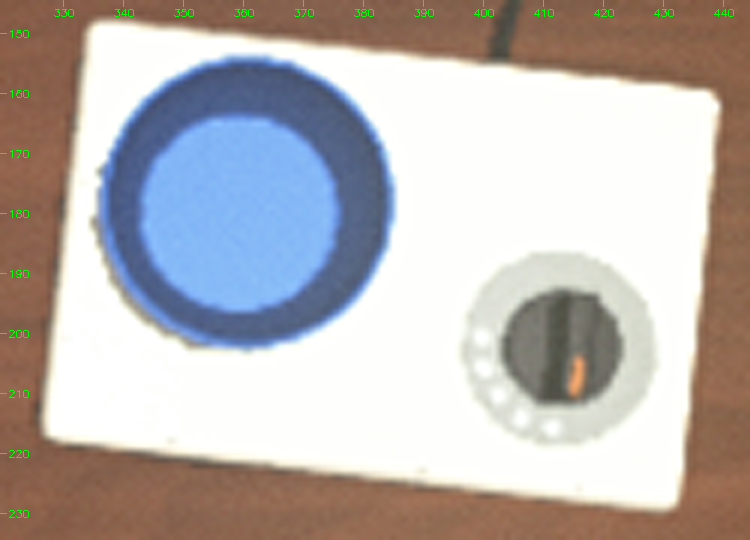

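The chosen scoop has its handle top at (265,236) and its nose edge at x≈303. It points image-right, the same way as the tray. The balls are at (264,177), (264,184), (270,185), (263,192) and (270,192). The knob pointer points image-down, and the white dots run counter-image-left, which is clockwise.

```bash
python3 - <<'E'
from h import *
np.set_printoptions(precision=1,suppress=True)
c1=lambda a:np.array(a)/6-.5+[215,158]
c2=lambda a:np.array(a)/6-.5+[320,145]
print('cam',ray('top',[[0,0]])[0])
def fit(L,W):  # planar fit local->world
    L=np.array(L,float)[:,:2];W=W[:,:2];a=L-L.mean(0);b=W-W.mean(0)
    th=np.arctan2((a[:,0]*b[:,1]-a[:,1]*b[:,0]).sum(),(a*b).sum());c,s=np.cos(th),np.sin(th);R=np.array([[c,-s],[s,c]])
    t=W.mean(0)-R@L.mean(0);print('yaw',np.degrees(th),'t',t,'res',(W-(L@R.T+t)).ravel());return th,t,R
# image right = -y world ; local x of scoop/tray = image right, local y = image up
print('tray');T=fit([[-86,40],[82,40],[82,-40],[-86,-40]],onz('top',c1([[55,53],[402,85],[387,252],[38,220]]),55))
b=onz('top',c1([[297,121],[294,163],[332,168],[291,211],[328,211]]),14);print((b[:,:2]-T[1])@T[2])
print('scoop')
S=fit([[35,31],[35,-31],[-35,31],[-35,-31],[-64,0]],onz('top',c1([[533,407],[527,538],[380,400],[374,534],[300,470]]),[2,2,26,26,84]))
print('fin');F=fit([[100,150],[100,-150],[-100,-150],[-100,150]],onz('top',c2([[92,20],[720,92],[675,510],[43,438]]),70))
print('bowl',F[1]+F[2]@[15,70],onz('top',c2([[240,213]]),75),onz('top',c2([[248,203]]),130))
print('knob',F[1]+F[2]@[-30,-85],'pointer',onz('top',c2([[562,348]]),81),onz('top',c2([[577,375]]),113))
E
```

```text
cam [ 506.2    8.5 1120.7]
tray
yaw -96.25103729167817 t [602.5 232. ] res [ 0.4  0.4 -0.3  0.2 -0.1 -0.6 -0.1 -0. ]
[[ 25.9  21.6]
 [ 26.5   0.7]
 [ 45.5  -0. ]
 [ 27.4 -23. ]
 [ 45.7 -21.3]]
scoop
yaw -93.80165685456602 t [448.5 128.1] res [ 1.  -1.1 -1.5 -1.3  1.5  1.6 -1.3  1.2  0.2 -0.3]
fin
yaw -7.682984762167207 t [ 578.7 -140. ] res [-2.1 -2.1 -1.3  1.7  2.4  2.7  1.  -2.4]
bowl [602.9 -72.6] [[603.1 -73.6  75. ]] [[602.4 -72.9 130. ]]
knob [ 537.6 -220.2] pointer [[ 537.6 -219.7   81. ]] [[ 524.5 -219.   113. ]]
```

```bash
cat >> h.py <<'E'
S0=(448.5,128.1,0.,-93.8); TR=(602.5,232.0,-96.25); FIN=(578.7,-140.,-7.68)
def cur():
    s=ctrl.read_state();return np.array(s['eef_pos']),Rot.from_euler('xyz',s['tool_rot'])
def scoopR(yaw,nosedown=0.): return Rot.from_euler('z',yaw,degrees=True)*Rot.from_euler('y',nosedown,degrees=True)
# grip: tool in scoop frame: z=(sin20,0,-cos20), y=+y
a=np.radians(20);Z=np.array([np.sin(a),0,-np.cos(a)]);Y=np.array([0,1.,0]);G=Rot.from_matrix(np.c_[np.cross(Y,Z),Y,Z])
GP=np.array([-55,0,60.]);TCP0=GP+19*Z
def tool_for_scoop(p,yaw,nd,G=G,tcp=TCP0):
    R=scoopR(yaw,nd);return np.array(p)+R.apply(tcp),R*G
def inc(p,R,base=None):
    p0,R0=base or cur();return np.r_[R0.inv().apply(p-p0)/10,np.degrees((R0.inv()*R).as_rotvec())]
np.set_printoptions(precision=2,suppress=True)
E
python3 - <<'E'
from h import *
p,R=tool_for_scoop(S0[:3],S0[3],0)
z=R.apply([0,0,1]);print(p,z)
q=p-110*z
print(inc(q,R))
E
```

```text
[451.71 176.49  42.15] [-0.02 -0.34 -0.94]
[-38.43 -32.61   8.55  13.69 -16.65  78.13]
```

>>> jog_arm:
  increments: [8.5, -38.4, -32.6, 8.6, 13.7, -16.6, 78.1, 8.5, -38.4, -32.6, 8.6, 13.7, -16.6, 78.1, 8.5, -38.4, -32.6, 8.6, 13.7, -16.6, 78.1, 8.5, -38.4, -32.6, 8.6, 13.7, -16.6, 78.1, 8.5, -38.4, -32.6, 8.6, 13.7, -16.6, 78.1, 8.5, -38.4, -32.6, 8.6, 13.7, -16.6, 78.1, 8.5, -38.4, -32.6, 8.6, 13.7, -16.6, 78.1, 8.5, -38.4, -32.6, 8.6, 13.7, -16.6, 78.1, 8.5, -38.4, -32.6, 8.6, 13.7, -16.6, 78.1, 8.5, -38.4, -32.6, 8.6, 13.7, -16.6, 78.1, 8.5, -38.4, -32.6, 8.6, 13.7, -16.6, 78.1, 8.5, -38.4, -32.6, 8.6, 13.7, -16.6, 78.1, 8.5, -38.4, -32.6, 8.6, 13.7, -16.6, 78.1, 8.5, -38.4, -32.6, 8.6, 13.7, -16.6, 78.1]

```text
clock: 1.5
eef_pos: [453.1, 217.2, 145.2]
tool_rot: [-3.14, 0.345, 1.509]
force: [-0.8, 0.5, 0.1]
width: 85.4
gripper_force: 0.0
```

```bash
python3 - <<'E'
from h import *
im=ctrl.get_image('scene')[:,:,::-1].copy()
R=scoopR(S0[3]);L=np.array([[35,31,0],[35,-31,0],[-64,9,84],[-64,-9,84],[-35,31,26],[-35,-31,26]])
for u in proj('scene',R.apply(L)+S0[:3]): cv2.circle(im,tuple(np.round(u*1).astype(int)),0,(0,0,255),-1)
crop(im,330,130,450,230,6,'pics/c3.png')
p,Rt=tool_for_scoop(S0[:3],S0[3],0);print(inc(p,Rt),ctrl.read_state()['qpos'])
E
```

```text
[-0.33  0.12 11.08  0.01 -0.21  0.22] [-1.01  0.72  0.54  1.85 -0.09  0.85 -0.55]
```

View pics/c3.png

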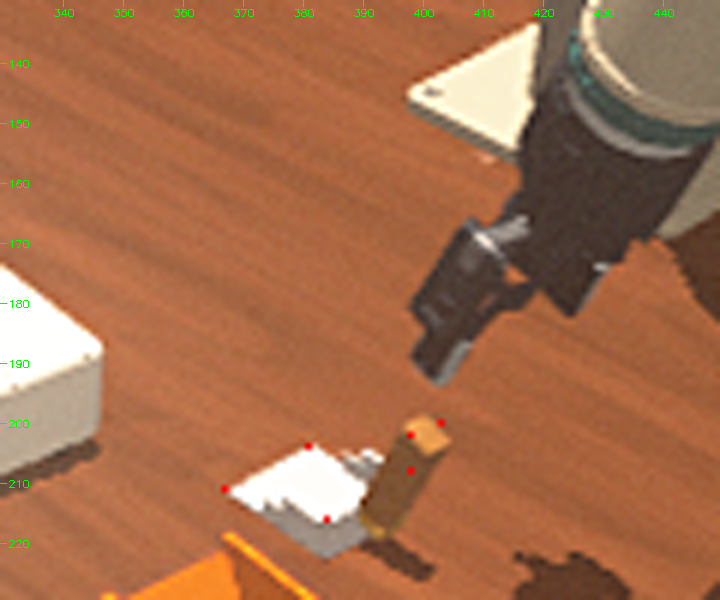

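The overlay agrees within about 1 px: nose corners at (367,211) and (381,204), handle cap at (400,202). I'll descend and grip.

>>> jog_arm:
  increments: [8.5, -0.3, 0.1, 4, 0, 0, 0, 8.5, -0.3, 0.1, 7, 0, 0, 0, 8.5, -0.3, 0.1, 9, 0, 0, 0, 8.5, -0.3, 0.1, 11, 0, 0, 0, 8.5, -0.3, 0.1, 11, 0, 0, 0, 0, -0.3, 0.1, 11, 0, 0, 0, 0, -0.3, 0.1, 11, 0, 0, 0, 0, -0.3, 0.1, 11, 0, 0, 0, 0, -0.3, 0.1, 11, 0, 0, 0, 0, -0.3, 0.1, 11, 0, 0, 0, 0, -0.3, 0.1, 11, 0, 0, 0, 0, -0.3, 0.1, 11, 0, 0, 0, 0, -0.3, 0.1, 11, 0, 0, 0]

```text
clock: 2.85
eef_pos: [452.7, 175.3, 43.3]
tool_rot: [3.141, 0.346, 1.505]
force: [-1.6, 2.6, 5.8]
width: 17.3
gripper_force: 59.7
```

```bash
cat >> h.py <<'E'
import json,os
if os.path.exists('grasp.json'):
    g=json.load(open('grasp.json'));TCP1=np.array(g[0]);G1=Rot.from_quat(g[1])
u=np.radians(TR[2]);U=np.array([np.cos(u),np.sin(u),0])
def at_nose(xn,zn,th): # lip underside at tray x,z; nose-down th
    t=np.radians(th);c=np.array([TR[0],TR[1],0])+U*(xn-35*np.cos(t));c[2]=zn+35*np.sin(t)
    return tool_for_scoop(c,TR[2],th,G1,TCP1)
E
python3 - <<'E'
from h import *
p,R=cur();Rs=scoopR(S0[3]);t=Rs.inv().apply(p-np.array(S0[:3]));print('tcp in scoop',t,'nominal',TCP0,(G.inv()*Rs.inv()*R).as_rotvec(degrees=True))
t[1]=0;json.dump([t.tolist(),(Rs.inv()*R).as_quat().tolist()],open('grasp.json','w'))
E
python3 - <<'E'
from h import *
p,R=cur();b=(p,R)
print(inc(p+[0,0,130],R,b))
for th in(0,-20,20): print(th,inc(*tool_for_scoop([606.6,269.8,140],TR[2],th,G1,TCP1),b))
E
```

```text
tcp in scoop [-47.39   1.08  43.32] nominal [-48.5    0.    42.15] [-0.02  0.18 -0.04]
[ -4.41   0.   -12.23   0.     0.     0.  ]
0 [  9.53  14.94 -18.31   0.83  -0.     2.3 ]
-20 [ 11.29  15.   -16.95   1.24 -20.     2.13]
20 [  7.4   14.87 -18.99   0.41  20.     2.44]
```

>>> jog_arm:
  increments: [0, -1.5, 0, -4, 0, 0, 0, 0, -3, 0, -8, 0, 0, 0, 0, -4.4, 0, -12.2, 0, 0, 0, 0, -1, 4, -15, 0.2, -4, 0.5, 0, 2, 8, -16, 0.5, -8, 1, 0, 5, 11, -17, 0.8, -12, 1.5, 0, 8, 14, -17, 1, -16, 2, 0, 11.3, 15, -17, 1.2, -20, 2.1, 0, 11.3, 15, -17, 1.2, -20, 2.1, 0, 11.3, 15, -17, 1.2, -20, 2.1, 0, 11.3, 15, -17, 1.2, -20, 2.1, 0, 11.3, 15, -17, 1.2, -20, 2.1]

```text
clock: 4.05
eef_pos: [613.3, 327.3, 166.9]
tool_rot: [3.139, 0.694, 1.459]
force: [-0.1, 0.6, -0.8]
width: 17.1
gripper_force: 59.1
```

```bash
python3 - <<'E'
from h import *
b=cur();print(ctrl.read_state()['qpos'])
print('err',inc(*tool_for_scoop([606.6,269.8,140],TR[2],-20,G1,TCP1),b))
for a in [(-3,45,20),(-3,22,20),(-3,17,20),(23,7,20),(26,5.8,20),(40,5.3,18),(52,5,14),(52,5,14),(57.5,14,7),(63.5,24,-4),(71,36,-15),(71,60,-20),(66,110,-20)]: print(a,inc(*at_nose(*a),b))
E
```

```text
[-0.95  1.15  0.61  0.93 -0.01  1.61 -0.65]
err [ 0.27 -0.04  0.09  0.01 -0.03 -0.15]
(-3, 45, 20) [ 1.06 -0.04  6.01  0.03 39.97 -0.12]
(-3, 22, 20) [ 2.54 -0.05  7.78  0.03 39.97 -0.12]
(-3, 17, 20) [ 2.86 -0.05  8.16  0.03 39.97 -0.12]
(23, 7, 20) [ 1.5  -0.04 10.59  0.03 39.97 -0.12]
(26, 5.8, 20) [ 1.34 -0.04 10.88  0.03 39.97 -0.12]
(40, 5.3, 18) [ 0.62 -0.04 11.83  0.03 37.97 -0.12]
(52, 5, 14) [ 0.37 -0.04 12.7   0.03 33.97 -0.13]
(52, 5, 14) [ 0.37 -0.04 12.7   0.03 33.97 -0.13]
(57.5, 14, 7) [ 0.48 -0.04 12.59  0.02 26.97 -0.13]
(63.5, 24, -4) [ 1.05 -0.05 12.85  0.02 15.97 -0.14]
(71, 36, -15) [ 1.22 -0.05 13.35  0.01  4.97 -0.14]
(71, 60, -20) [ 0.3  -0.04 12.03  0.01 -0.03 -0.15]
(66, 110, -20) [-2.51 -0.04  7.87  0.01 -0.03 -0.15]
```

>>> jog_arm:
  increments: [0, 0.2, 0, 1, 0, 8, -0.1, 0, 0.4, 0, 2, 0, 16, -0.1, 0, 0.6, 0, 3.5, 0, 24, -0.1, 0, 0.8, 0, 5, 0, 32, -0.1, 0, 1.1, 0, 6, 0, 40, -0.1, 0, 1.8, 0, 6.9, 0, 40, -0.1, 0, 2.5, 0, 7.8, 0, 40, -0.1, 0, 2.5, 0, 7.8, 0, 40, -0.1]

```text
clock: 4.85
eef_pos: [608.2, 298.6, 88.0]
tool_rot: [-3.139, -0.002, 1.465]
force: [-0.5, 0.1, -2.3]
width: 17.4
gripper_force: 59.2
```

```bash
python3 - <<'E'
from h import *
b=cur();print('err',inc(*at_nose(-3,22,20),b))
im=ctrl.get_image('top')[:,:,::-1].copy();im2=ctrl.get_image('scene')[:,:,::-1].copy()
crop(im,215,155,300,225,6,'pics/t.png');crop(im2,330,170,430,280,5,'pics/s.png')
a,c=cv2.imread('pics/t.png'),cv2.imread('pics/s.png');
o=np.zeros((550,800,3),np.uint8);a=cv2.resize(a,(400,329));c=cv2.resize(c,(400,440));o[:329,:400]=a;o[:440,400:]=c;cv2.imwrite('pics/c4.png',o)
for a in [(23,7,20),(26,5.8,20),(40,5.3,18),(52,5,14),(57.5,14,7),(63.5,24,-4),(71,36,-15),(71,60,-20),(66,110,-20)]: print(a,inc(*at_nose(*a),b))
E
```

```text
err [-0.13  0.15 -0.29 -0.19  0.07  0.18]
(23, 7, 20) [-2.73  0.15  1.21 -0.19  0.07  0.18]
(26, 5.8, 20) [-3.03  0.15  1.33 -0.19  0.07  0.18]
(40, 5.3, 18) [-4.19  0.14  1.6  -0.18 -1.93  0.18]
(52, 5, 14) [-4.95  0.14  2.09 -0.17 -5.93  0.19]
(57.5, 14, 7) [ -4.79   0.14   2.09  -0.16 -12.93   0.19]
(63.5, 24, -4) [ -4.52   0.15   2.64  -0.13 -23.93   0.21]
(71, 36, -15) [ -4.71   0.15   3.14  -0.11 -34.93   0.22]
(71, 60, -20) [ -4.57   0.14   1.54  -0.09 -39.93   0.22]
(66, 110, -20) [ -4.06   0.13  -3.46  -0.09 -39.93   0.22]
```

View pics/c4.png

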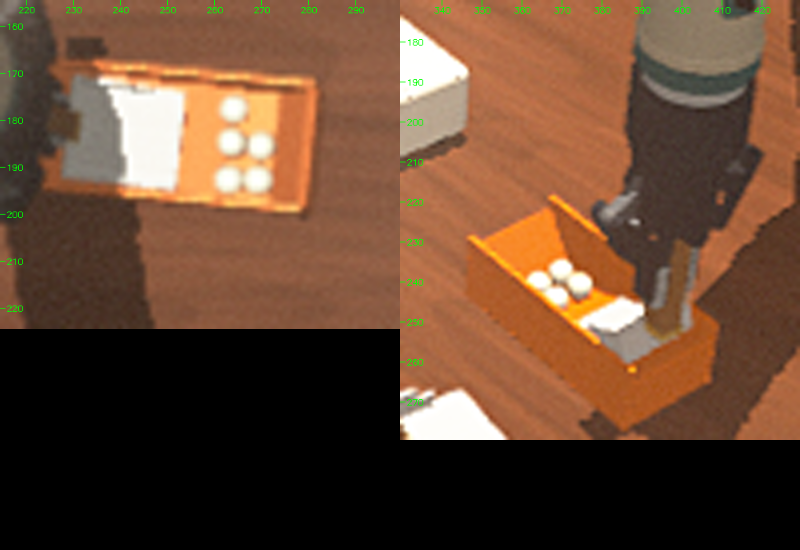

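```bash
python3 - <<'E'
from h import *
s=ctrl.read_state();print(s['clock'],s['qd'],s['force']);b=cur();print('err',inc(*at_nose(-3,22,20),b))
E
```

```text
4.95 [-0.01  0.    0.01 -0.01 -0.   -0.    0.  ] [-0.14  0.13 -0.82]
err [-0.27  0.09 -0.24 -0.08  0.03  0.29]
```

```bash
python3 - <<'E'
from h import *
b=cur()
for a in [(4,14.5,20),(14,10.8,20),(23,7,20),(28,5.5,20),(34,5.3,19),(40,5.2,18),(46,5.1,16),(52,5,14)]: print(a,inc(*at_nose(*a),b))
E
```

```text
(4, 14.5, 20) [-0.97  0.08  0.51 -0.08  0.03  0.29]
(14, 10.8, 20) [-1.97  0.08  0.88 -0.08  0.03  0.29]
(23, 7, 20) [-2.87  0.07  1.26 -0.08  0.03  0.29]
(28, 5.5, 20) [-3.37  0.07  1.41 -0.08  0.03  0.29]
(34, 5.3, 19) [-3.85  0.07  1.54 -0.08 -0.97  0.29]
(40, 5.2, 18) [-4.33  0.07  1.66 -0.07 -1.97  0.29]
(46, 5.1, 16) [-4.71  0.06  1.9  -0.07 -3.97  0.29]
(52, 5, 14) [-5.09  0.06  2.14 -0.06 -5.97  0.29]
```

>>> jog_arm:
  increments: [0, -1, 0.1, 0.5, 0, 0, 0.3, 0, -2, 0.1, 0.9, 0, 0, 0.3, 0, -2.9, 0.1, 1.25, 0, 0, 0.3, 0, -3.4, 0.1, 1.4, 0, 0, 0.3, 0, -3.6, 0.1, 1.5, 0, -0.5, 0.3, 0, -3.85, 0.1, 1.55, 0, -1, 0.3, 0, -4.1, 0.1, 1.6, 0, -1.5, 0.3, 0, -4.35, 0.1, 1.66, 0, -2, 0.3, 0, -4.55, 0.1, 1.8, 0, -3, 0.3, 0, -4.7, 0.1, 1.9, 0, -4, 0.3, 0, -4.9, 0.1, 2, 0, -5, 0.3, 0, -5.1, 0.1, 2.1, 0, -6, 0.3, 0, -5.1, 0.1, 2.1, 0, -6, 0.3, 0, -5.1, 0.1, 2.1, 0, -6, 0.3]

```text
clock: 6.35
eef_pos: [605.0, 247.8, 67.1]
tool_rot: [-3.141, 0.102, 1.46]
force: [0.1, 1.6, -1.6]
width: 17.7
gripper_force: 59.4
```

```bash
python3 - <<'E'
from h import *
im=ctrl.get_image('top')[:,:,::-1].copy();im2=ctrl.get_image('scene')[:,:,::-1].copy()
s=ctrl.read_state();b=cur();print('err',inc(*at_nose(52,5,14),b),s['force'])
crop(im,225,160,290,205,8,'pics/t.png');crop(im2,340,210,410,270,8,'pics/s.png')
a,c=cv2.imread('pics/t.png'),cv2.imread('pics/s.png')
o=np.zeros((600,800,3),np.uint8);a=cv2.resize(a,(390,270));c=cv2.resize(c,(400,343));o[:270,:390]=a;o[:343,400:]=c;cv2.imwrite('pics/c5.png',o[:345])
for a in [(52,5,14),(54.7,9.5,11),(57.5,14,7),(60.5,19,2),(63.5,24,-4),(67.2,30,-10),(71,36,-16),(71,48,-20),(71,60,-20),(66,110,-20)]: print(a,inc(*at_nose(*a),b))
E
```

```text
err [ 0.16 -0.08  0.01 -0.09  0.01 -0.17] [ 0.31  2.57 -1.46]
(52, 5, 14) [ 0.16 -0.08  0.01 -0.09  0.01 -0.17]
(54.7, 9.5, 11) [ 0.2  -0.08 -0.07 -0.09 -2.99 -0.17]
(57.5, 14, 7) [ 0.31 -0.08 -0.01 -0.09 -6.99 -0.17]
(60.5, 19, 2) [  0.46  -0.08   0.16  -0.1  -11.99  -0.17]
(63.5, 24, -4) [  0.64  -0.08   0.51  -0.1  -17.99  -0.17]
(67.2, 30, -10) [  0.64  -0.08   0.82  -0.11 -23.99  -0.16]
(71, 36, -16) [  0.55  -0.08   1.18  -0.11 -29.99  -0.16]
(71, 48, -20) [  0.6   -0.08   0.61  -0.11 -33.99  -0.16]
(71, 60, -20) [  0.48  -0.08  -0.58  -0.11 -33.99  -0.16]
(66, 110, -20) [  0.47  -0.09  -5.61  -0.11 -33.99  -0.16]
```

View pics/c5.png

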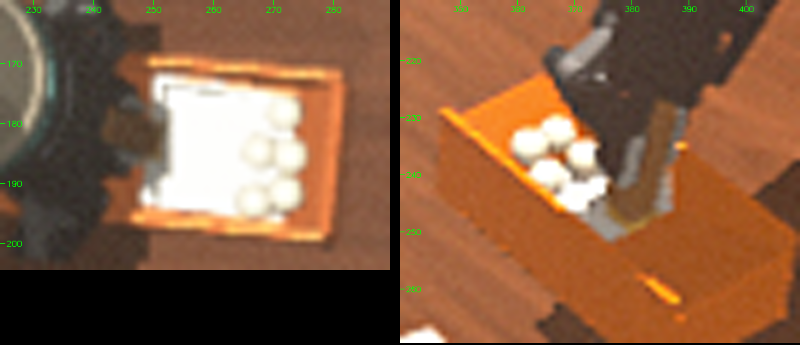

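All five balls lie on the pan at (258–265, 178–192) px. I'll lift along the end slope while levelling.

>>> jog_arm:
  increments: [0, 0.1, -0.1, 0, 0, -1.5, -0.2, 0, 0.2, -0.1, -0.05, 0, -3, -0.2, 0, 0.25, -0.1, -0.05, 0, -5, -0.2, 0, 0.3, -0.1, 0, 0, -7, -0.2, 0, 0.4, -0.1, 0.1, 0, -9.5, -0.2, 0, 0.45, -0.1, 0.15, 0, -12, -0.2, 0, 0.55, -0.1, 0.3, 0, -15, -0.2, 0, 0.65, -0.1, 0.5, 0, -18, -0.2, 0, 0.65, -0.1, 0.65, 0, -21, -0.2, 0, 0.65, -0.1, 0.8, 0, -24, -0.2, 0, 0.6, -0.1, 1, 0, -27, -0.2, 0, 0.55, -0.1, 1.1, 0, -30, -0.2, 0, 0.6, -0.1, 0.6, 0, -34, -0.2, 0, 0.5, -0.1, -0.6, 0, -34, -0.2, 0, 0.5, -0.1, -2, 0, -34, -0.2, 0, 0.5, -0.1, -4, 0, -34, -0.2, 0, 0.5, -0.1, -5.6, 0, -34, -0.2, 0, 0.5, -0.1, -5.6, 0, -34, -0.2, 0, 0.5, -0.1, -5.6, 0, -34, -0.2, 0, 0.5, -0.1, -5.6, 0, -34, -0.2]

```text
clock: 8.45
eef_pos: [604.9, 257.7, 122.0]
tool_rot: [-3.138, 0.696, 1.464]
force: [0.3, 0.9, -1.8]
width: 17.4
gripper_force: 59.5
```

```bash
python3 - <<'E'
from h import *
im=ctrl.get_image('top')[:,:,::-1].copy();im2=ctrl.get_image('scene')[:,:,::-1].copy()
s=ctrl.read_state();b=cur();print('err',inc(*at_nose(66,110,-20),b),s['force'],b[0],s['qpos'])
crop(im,215,150,295,210,8,'pics/t.png');crop(im2,330,190,410,260,8,'pics/s.png')
a,c=cv2.imread('pics/t.png'),cv2.imread('pics/s.png')
o=np.zeros((600,800,3),np.uint8);a=cv2.resize(a,(400,300));c=cv2.resize(c,(400,350));o[:300,:400]=a;o[:350,400:]=c;cv2.imwrite('pics/c6.png',o[:350])
E
```

```text
err [-0.02  0.05 -0.11 -0.17  0.1   0.1 ] [ 0.25  0.06 -1.85] [604.82 257.61 121.57] [-0.96  1.14  0.65  1.17 -0.03  1.39 -0.6 ]
```

View pics/c6.png

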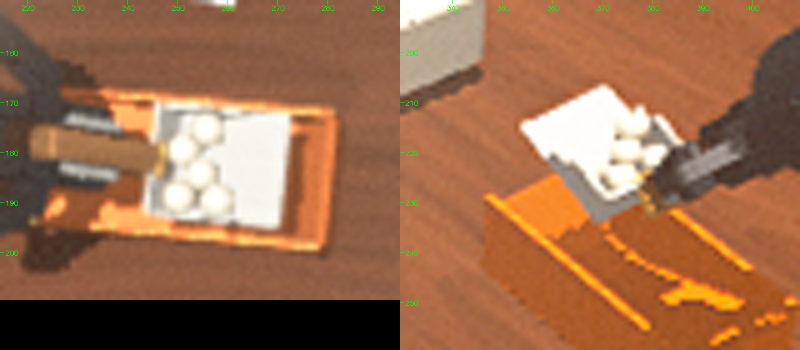

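All five balls are at the back of the pan at (248–258, 175–190) px, and the scoop is clear of the tray. Now the carry to the bowl.

```bash
cat >> h.py <<'E'
BOWL=np.array([603,-73.2,0])
def at_bowl(back,z,th): # lip underside 'back' mm before bowl centre
    d=(BOWL-[TR[0],TR[1],0])@U; lat=BOWL-np.array([TR[0],TR[1],0])-U*d
    p,R=at_nose(d-back,z,th);return p+lat,R
E
python3 - <<'E'
from h import *
b=cur()
print('up',inc(*at_nose(66,175,-20),b))
print(inc(*at_bowl(20,175,-20),b))
print('pour');b=at_bowl(20,175,-20)
for th in range(-20,61,10):
    z=175-55*min(1,max(0,(th+10)/50)); print(th,z,inc(*at_bowl(20,z,th),b))
E
```

```text
up [-4.19  0.03 -5.09 -0.17  0.1   0.1 ]
[-20.87   3.39   8.84  -0.17   0.1    0.1 ]
pour
-20 175 [0. 0. 0. 0. 0. 0.]
-10 175 [-1.29 -0.   -0.99 -0.01 10.    0.  ]
0 164.0 [-2.02 -0.   -0.89 -0.01 20.    0.01]
10 153.0 [-2.87 -0.   -0.53 -0.02 30.    0.01]
20 142.0 [-3.77 -0.    0.1  -0.02 40.    0.02]
30 131.0 [-4.69 -0.    1.02 -0.03 50.    0.02]
40 120 [-5.57 -0.    2.22 -0.04 60.    0.03]
50 120 [-7.07 -0.01  2.84 -0.04 70.    0.03]
60 120 [-8.43 -0.01  3.71 -0.05 80.    0.03]
```

>>> jog_arm:
  increments: [0, -0.8, 0, -1, 0, 0, 0, 0, -1.8, 0, -2.2, 0, 0, 0, 0, -3, 0, -3.7, 0, 0, 0, 0, -4, 0, -4.8, 0, 0, 0, 0, -4.9, 0.15, -4.5, 0, 0, 0, 0, -6.2, 0.4, -3.4, 0, 0, 0, 0, -8.2, 0.8, -1.8, 0, 0, 0, 0, -10.4, 1.3, 0.1, 0, 0, 0, 0, -12.6, 1.7, 1.9, 0, 0, 0, 0, -14.7, 2.2, 3.7, 0, 0, 0, 0, -16.9, 2.6, 5.5, 0, 0, 0, 0, -18.9, 3, 7.1, 0, 0, 0, 0, -20.2, 3.3, 8.3, 0, 0, 0, 0, -20.9, 3.4, 8.8, 0, 0, 0, 0, -20.9, 3.4, 8.8, 0, 0, 0, 0, -20.9, 3.4, 8.8, 0, 0, 0, 0, -20.9, 3.4, 8.8, 0, 0, 0]

```text
clock: 10.25
eef_pos: [616.2, 40.7, 188.3]
tool_rot: [-3.139, 0.695, 1.467]
force: [-0.2, 1.1, -1.5]
width: 17.4
gripper_force: 59.4
```

```bash
python3 - <<'E'
from h import *
im=ctrl.get_image('top')[:,:,::-1].copy()
s=ctrl.read_state();b=cur();print('err',inc(*at_bowl(20,175,-20),b),s['force'],b[0],s['qpos'])
crop(im,300,140,420,230,6,'pics/c7.png')
for th,z in((0,164),(10,153),(20,142),(30,131),(40,120),(50,120)):print(th,z,inc(*at_bowl(20,z,th),b))
E
```

```text
err [-0.11 -0.07  0.21 -0.01  0.01  0.18] [-0.58  0.1  -1.03] [616.11  40.44 188.41] [-0.8   0.94  0.71  1.5   0.1   1.11 -0.41]
0 164 [-2.13 -0.07 -0.68 -0.05 20.01  0.19]
10 153 [-2.98 -0.08 -0.32 -0.08 30.01  0.19]
20 142 [-3.88 -0.08  0.31 -0.1  40.01  0.19]
30 131 [-4.8  -0.08  1.23 -0.12 50.01  0.19]
40 120 [-5.68 -0.09  2.43 -0.14 60.01  0.19]
50 120 [-7.17 -0.09  3.05 -0.16 70.01  0.18]
```

View pics/c7.png

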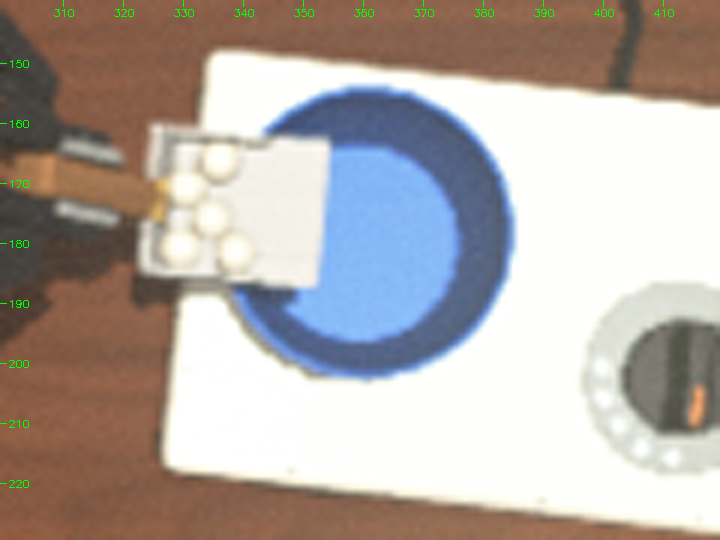

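The scoop is over the bowl, with the lip at (352,175) px and all five balls on board. Pouring now.

>>> jog_arm:
  increments: [0, -0.7, 0, -0.4, 0, 7, 0.2, 0, -1.4, -0.1, -0.6, 0, 14, 0.2, 0, -2.1, -0.1, -0.7, 0, 20, 0.2, 0, -2.5, -0.1, -0.5, 0, 25, 0.2, 0, -3, -0.1, -0.3, 0, 30, 0.2, 0, -3.4, -0.1, 0, 0, 35, 0.2, 0, -3.9, -0.1, 0.3, 0, 40, 0.2, 0, -4.3, -0.1, 0.8, 0, 45, 0.2, 0, -4.8, -0.1, 1.2, 0, 50, 0.2, 0, -5.2, -0.1, 1.8, 0, 55, 0.2, 0, -5.7, -0.1, 2.4, 0, 60, 0.2, 0, -6.5, -0.1, 2.8, 0, 65, 0.2, 0, -6.5, -0.1, 2.8, 0, 65, 0.2, 0, -6.5, -0.1, 2.8, 0, 65, 0.2, 0, -6.5, -0.1, 2.8, 0, 65, 0.2, 0, -6.5, -0.1, 2.8, 0, 65, 0.2]

```text
clock: 11.9
eef_pos: [607.7, -26.5, 209.4]
tool_rot: [-3.14, -0.438, 1.462]
force: [-0.1, 0.1, -2.6]
width: 17.5
gripper_force: 59.5
```

```bash
python3 - <<'E'
from h import *
im=ctrl.get_image('top')[:,:,::-1].copy();im2=ctrl.get_image('scene')[:,:,::-1].copy()
s=ctrl.read_state();b=cur();print('err',inc(*at_bowl(20,120,45),b),s['force'],b[0],s['qpos'])
crop(im,310,150,400,215,8,'pics/t.png');crop(im2,260,130,350,210,8,'pics/s.png')
a,c=cv2.imread('pics/t.png'),cv2.imread('pics/s.png')
o=np.zeros((360,800,3),np.uint8);a=cv2.resize(a,(400,289));c=cv2.resize(c,(400,356));o[:289,:400]=a;o[:356,400:]=c;cv2.imwrite('pics/c8.png',o)
print('back',inc(*at_bowl(70,190,20),b));p,R=tool_for_scoop([448,110,60],-93.8,0,G1,TCP1);print('over',inc(p,R,b))
E
```

```text
err [ 0.09  0.04  0.09 -0.09  0.07 -0.05] [ 0.15 -0.28 -1.45] [607.68 -26.96 209.32] [ 0.17  0.65  0.12  1.67 -0.61  1.    0.54]
back [  9.9    0.03  -0.83  -0.08 -24.93  -0.04]
over [ 10.54 -17.55  16.67   0.04 -44.93  -2.54]
```

View pics/c8.png

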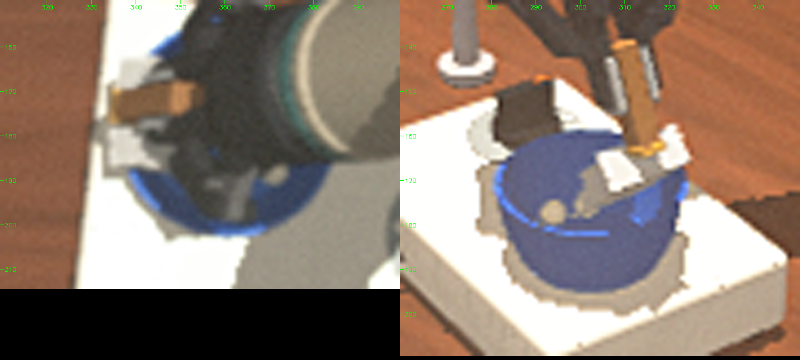

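>>> jog_arm:
  increments: [0, 1.5, 0, -0.8, 0, 0, 0, 0, 3.5, 0, -1.2, 0, -5, 0, 0, 5.5, 0, -1.2, 0, -10, 0, 0, 8, 0, -1, 0, -18, 0, 0, 9.9, 0, -0.8, 0, -25, 0, 0, 9.9, 0, -0.8, 0, -25, 0, 0, 9.9, 0, -0.8, 0, -25, 0]

```text
clock: 12.7
eef_pos: [617.0, 62.0, 259.2]
tool_rot: [-3.141, -0.004, 1.466]
force: [-0.0, -1.1, -1.2]
width: 17.2
gripper_force: 59.4
```

```bash
python3 - <<'E'
from h import *
ctrl.get_image('top')
s=ctrl.read_state();b=cur();print('err',inc(*at_bowl(70,190,20),b),b[0])
for z in (110,20,1): print(z,inc(*tool_for_scoop([448,128,z],-93.8,0,G1,TCP1),b))
E
```

```text
err [ 0.01  0.05  0.   -0.1   0.02 -0.05] [616.92  58.52 258.93]
110 [  9.77 -17.74  10.61  -0.52 -19.98  -2.47]
20 [  9.74 -17.73  19.61  -0.52 -19.98  -2.47]
1 [  9.73 -17.73  21.51  -0.52 -19.98  -2.47]
```

>>> jog_arm:
  increments: [0, 2, -3.5, 2, 0, -4, -0.5, 0, 4, -7, 4, 0, -8, -1, 0, 6, -11, 6, -0.3, -12, -1.5, 0, 8, -15, 9, -0.5, -17, -2, 0, 9.8, -17.7, 10.6, -0.5, -20, -2.5, 0, 9.8, -17.7, 13.6, -0.5, -20, -2.5, 0, 9.8, -17.7, 16.6, -0.5, -20, -2.5, 0, 9.8, -17.7, 19.6, -0.5, -20, -2.5, 0, 9.8, -17.7, 19.6, -0.5, -20, -2.5, 0, 9.8, -17.7, 19.6, -0.5, -20, -2.5, 0, 9.8, -17.7, 19.6, -0.5, -20, -2.5]

```text
clock: 13.85
eef_pos: [453.4, 174.0, 64.3]
tool_rot: [3.14, 0.345, 1.5]
force: [0.5, 0.6, -1.0]
width: 17.6
gripper_force: 59.4
```

```bash
python3 - <<'E'
from h import *
im=ctrl.get_image('top')[:,:,::-1].copy();im2=ctrl.get_image('scene')[:,:,::-1].copy()
s=ctrl.read_state();b=cur();print(inc(*tool_for_scoop([448,128,1],-93.8,0,G1,TCP1),b),s['force'])
crop(im,325,150,395,210,8,'pics/t.png');crop(im2,340,160,420,230,8,'pics/s.png')
a,c=cv2.imread('pics/t.png'),cv2.imread('pics/s.png')
o=np.zeros((360,800,3),np.uint8);a=cv2.resize(a,(400,343));c=cv2.resize(c,(400,350));o[:343,:400]=a;o[:350,400:]=c;cv2.imwrite('pics/c9.png',o)
E
```

```text
[ 0.72 -0.21  1.86  0.02 -0.05 -0.2 ] [-0.39 -0.53 -1.13]
```

View pics/c9.png

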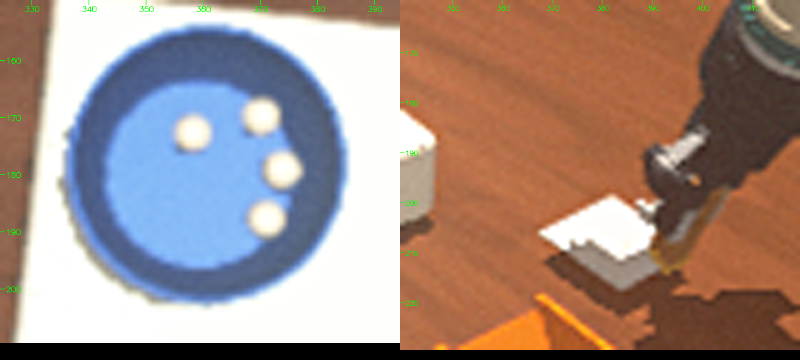

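Four balls are in the bowl at (358,173), (371,169), (374,178) and (371,187) px. Now I set the scoop down and let go.

>>> jog_arm:
  increments: [0, 0.3, -0.1, 0.8, 0, 0, -0.2, 0, 0.6, -0.2, 1.5, 0, 0, -0.2, 0, 0.7, -0.2, 1.9, 0, 0, -0.2, 0, 0.7, -0.2, 1.95, 0, 0, -0.2, 0, 0.7, -0.2, 1.95, 0, 0, -0.2, 0, 0.7, -0.2, 1.95, 0, 0, -0.2]

```text
clock: 14.55
eef_pos: [449.3, 175.6, 43.2]
tool_rot: [-3.139, 0.346, 1.508]
force: [-4.0, 3.8, 16.7]
width: 17.2
gripper_force: 62.3
```

>>> jog_arm:
  increments: [2.5, 0, 0, 0, 0, 0, 0, 4, 0, 0, 0, 0, 0, 0, 6, 0, 0, 0, 0, 0, 0, 6, 0, 0, 0, 0, 0, 0, 6, 0, 0, 0, 0, 0, 0, 6, 0, 0, -2, 0, 0, 0, 6, 0, 0, -5, 0, 0, 0, 6, 0, 0, -9, 0, 0, 0, 6, 0, 0, -14, 0, 0, 0, 6, 0, 0, -14, 0, 0, 0, 6, 0, 0, -14, 0, 0, 0, 6, 0, 0, -14, 0, 0, 0]

```text
clock: 15.75
eef_pos: [452.4, 221.4, 173.0]
tool_rot: [-3.138, 0.348, 1.507]
force: [0.1, -0.8, -0.7]
width: 60.0
gripper_force: 0.0
```

```bash
python3 - <<'E'
from h import *
im=ctrl.get_image('top')[:,:,::-1].copy();im2=ctrl.get_image('scene')[:,:,::-1].copy()
o=np.zeros((600,800,3),np.uint8);o[:300]=cv2.resize(im[90:270,160:640],(800,300));o[300:]=cv2.resize(im2[110:300,210:510],(475,300))[:, :].repeat(1,0) if 0 else cv2.copyMakeBorder(cv2.resize(im2[110:300,210:510],(474,300)),0,0,0,326,0);cv2.imwrite('pics/c10.png',o)
s=ctrl.read_state();b=cur();print(b[0],s['tool_rot'],s['width'],s['qpos'])
k=[537.6,-220.0];yaw=90-7.68   # tool y at 82.3deg -> Rz(yaw+...)
y=np.array([np.cos(np.radians(yaw)),np.sin(np.radians(yaw)),0]);z=np.array([0,0,-1.]);R=Rot.from_matrix(np.c_[np.cross(y,z),y,z])
# bar z 81..113 -> tips at 85
for zz in (220,140,86): print(zz,inc(np.array([*k,zz]),R,b))
E
```

```text
[452.4  221.13 172.62] [-3.14  0.35  1.51] 60.11685810160204 [-1.    0.67  0.5   1.82 -0.03  0.92 -0.6 ]
220 [-42.48  11.35  10.38 -15.18  15.92 -85.06]
140 [-39.74  11.38  17.9  -15.18  15.92 -85.06]
86 [-37.89  11.4   22.97 -15.18  15.92 -85.06]
```

View pics/c10.png

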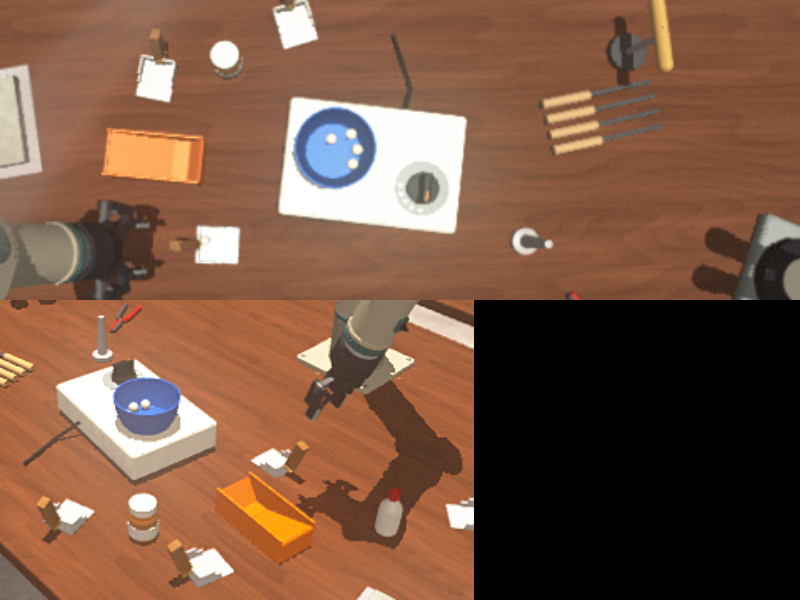

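The scoop stands upright on the bench at top px (290,237) and four balls are in the bowl, so I'll go above the knob.

>>> jog_arm:
  increments: [6, -42.5, 11.3, 10.4, -15.2, 15.9, -85.1, 6, -42.5, 11.3, 10.4, -15.2, 15.9, -85.1, 6, -42.5, 11.3, 10.4, -15.2, 15.9, -85.1, 6, -42.5, 11.3, 10.4, -15.2, 15.9, -85.1, 6, -42.5, 11.3, 10.4, -15.2, 15.9, -85.1, 6, -42.5, 11.3, 10.4, -15.2, 15.9, -85.1, 6, -42.5, 11.3, 10.4, -15.2, 15.9, -85.1, 6, -42.5, 11.3, 10.4, -15.2, 15.9, -85.1, 6, -42.5, 11.3, 10.4, -15.2, 15.9, -85.1, 6, -42.5, 11.3, 10.4, -15.2, 15.9, -85.1, 6, -42.5, 11.3, 10.4, -15.2, 15.9, -85.1, 6, -42.5, 11.3, 10.4, -15.2, 15.9, -85.1, 6, -42.5, 11.3, 10.4, -15.2, 15.9, -85.1, 6, -42.5, 11.3, 10.4, -15.2, 15.9, -85.1, 6, -42.5, 11.3, 10.4, -15.2, 15.9, -85.1, 6, -42.5, 11.3, 10.4, -15.2, 15.9, -85.1]

```text
clock: 17.45
eef_pos: [538.4, -217.6, 220.3]
tool_rot: [3.139, 0.002, 3.011]
force: [-1.0, 0.0, -0.3]
width: 59.8
gripper_force: 0.0
```

```bash
cat >> h.py <<'E'
def at_knob(z,ang=0.,k=(537.6,-220.)):  # ang clockwise from above, deg
    w=np.radians(90-7.68-ang);y=np.array([np.cos(w),np.sin(w),0]);zz=np.array([0,0,-1.]);return np.array([*k,z]),Rot.from_matrix(np.c_[np.cross(y,zz),y,zz])
E
python3 - <<'E'
from h import *
ctrl.get_image('top')
s=ctrl.read_state();b=cur();print(b[0],s['qpos'])
for z in(220,130,87):print(inc(*at_knob(z),b))
E
```

```text
[ 538.37 -217.94  220.38] [ 0.43  0.54 -0.14  1.73  0.09  0.88  1.69]
[ 0.05 -0.21  0.04  0.13  0.13  0.18]
[ 0.07 -0.23  9.04  0.13  0.13  0.18]
[ 0.08 -0.24 13.34  0.13  0.13  0.18]
```

>>> jog_arm:
  increments: [6, 0.1, -0.2, 4, 0.1, 0.1, 0.2, 6, 0.1, -0.2, 8, 0.1, 0.1, 0.2, 6, 0.1, -0.2, 11, 0.1, 0.1, 0.2, 6, 0.1, -0.2, 13.2, 0.1, 0.1, 0.2, 6, 0.1, -0.2, 13.2, 0.1, 0.1, 0.2, 6, 0.1, -0.2, 13.2, 0.1, 0.1, 0.2, 3, 0.1, -0.2, 13.2, 0.1, 0.1, 0.2, 2, 0.1, -0.2, 13.2, 0.1, 0.1, 0.2, 0, 0.1, -0.2, 13.2, 0.1, 0.1, 0.2, 0, 0.1, -0.2, 13.2, 0.1, 0.1, 0.2, 0, 0.1, -0.2, 13.2, 0.1, 0.1, 0.2, 0, 0.1, -0.2, 13.2, 0.1, 0.1, 0.2, 0, 0.1, -0.2, 13.2, 0.1, 0.1, 0.2]

```text
clock: 18.8
eef_pos: [538.1, -220.7, 89.6]
tool_rot: [3.141, 0.002, 3.006]
force: [-0.9, 1.5, 5.7]
width: 12.7
gripper_force: 60.1
```

```bash
python3 - <<'E'
from h import *
ctrl.get_image('top')
s=ctrl.read_state();b=cur();print(b[0],s['tool_rot'],s['qpos'],s['force'],s['torque'],s['width'])
print(inc(*at_knob(87),b))
E
```

```text
[ 538.03 -220.6    89.58] [3.14 0.   3.01] [ 0.41  0.72 -0.11  1.83  0.13  0.59  1.66] [-1.1   0.28  6.45] [0.16 0.22 0.12] 12.761029687960367
[ 0.05  0.05  0.26  0.03  0.13 -0.08]
```

>>> jog_arm:
  increments: [0, 0, 0, 0, 0, 0, 5, 0, 0, 0, 0, 0, 0, 10, 0, 0, 0, 0, 0, 0, 15, 0, 0, 0, 0, 0, 0, 20, 0, 0, 0, 0, 0, 0, 25, 0, 0, 0, 0, 0, 0, 30, 0, 0, 0, 0, 0, 0, 35, 0, 0, 0, 0, 0, 0, 40, 0, 0, 0, 0, 0, 0, 45, 0, 0, 0, 0, 0, 0, 50, 0, 0, 0, 0, 0, 0, 55, 0, 0, 0, 0, 0, 0, 58, 0, 0, 0, 0, 0, 0, 58, 0, 0, 0, 0, 0, 0, 58]

```text
clock: 20.25
eef_pos: [537.7, -220.9, 89.6]
tool_rot: [3.14, 0.001, 1.995]
force: [-1.6, 0.7, 6.6]
width: 12.7
gripper_force: 60.2
```

```bash
python3 - <<'E'
from h import *
ctrl.get_image('top')
s=ctrl.read_state();b=cur();print(b[0],s['tool_rot'],s['force'],s['torque'],s['width'])
print('to third',inc(*at_knob(87,np.degrees(1.2)),b))
E
```

```text
[ 537.75 -220.89   89.57] [3.14 0.   1.99] [-1.08  0.48  6.07] [0.01 0.38 0.29] 12.834171401535901
to third [ 0.09  0.02  0.26  0.1   0.03 10.72]
```

>>> jog_arm:
  increments: [0, 0, 0, 0, 0, 0, 2, 0, 0, 0, 0, 0, 0, 4, 0, 0, 0, 0, 0, 0, 6, 0, 0, 0, 0, 0, 0, 8, 0, 0, 0, 0, 0, 0, 9.5, 0, 0, 0, 0, 0, 0, 11, 0, 0, 0, 0, 0, 0, 11, 0, 0, 0, 0, 0, 0, 11, 0, 0, 0, 0, 0, 0, 11, 0, 0, 0, 0, 0, 0, 11]

```text
clock: 21.3
eef_pos: [537.7, -220.9, 89.6]
tool_rot: [3.14, 0.0, 1.802]
force: [-1.0, 1.2, 6.5]
width: 12.8
gripper_force: 60.2
```

```bash
python3 - <<'E'
from h import *
for i in range(10): im=ctrl.get_image('top'); im2=ctrl.get_image('scene')
s=ctrl.read_state();b=cur();print(s['clock'],b[0],s['tool_rot'],s['force'],s['torque'],s['width'],s['gripper_force'])
print('to third',inc(*at_knob(87,np.degrees(1.2)),b))
h=cv2.cvtColor(im[180:225,390:440],cv2.COLOR_RGB2HSV);m=(h[...,0]>5)&(h[...,0]<20)&(h[...,1]>120)&(h[...,2]>120)
v,u=np.nonzero(m);print(len(u),u.mean()+390 if len(u) else 0,v.mean()+180 if len(u) else 0)
# balls in bowl + scoop unmoved check
hv=cv2.cvtColor(im[155:205,335:390],cv2.COLOR_RGB2HSV);w=((hv[...,1]<60)&(hv[...,2]>190)).astype(np.uint8)
n,_,st,c=cv2.connectedComponentsWithStats(w);print([(int(st[i,4]),c[i]+[335,155]) for i in range(1,n) if st[i,4]>5])
E
```

```text
22.3 [ 537.68 -220.92   89.56] [3.14 0.   1.8 ] [-1.15  0.92  6.93] [0.05 0.42 0.25] 12.74949586665504 60.23073077201843
to third [ 0.09  0.01  0.26  0.11  0.01 -0.29]
1 410.0 204.0
[(162, array([339.64, 162.01])), (662, array([372.07, 186.1 ])), (34, array([370.06, 170.12])), (34, array([358.24, 172.68])), (33, array([374.06, 178.94])), (34, array([371.18, 187.68]))]
```

```bash
python3 -c "
from cell import ctrl
print(ctrl.finish_job())"
```

```text
the job is handed in; nothing more can be done
None
```

I handed the job in at about 22 s: four balls are in the blue bowl, the scoop is back upright on the bench, and the gripper is holding the knob at about 1.2 rad by the tool's angle, but I viewed 12 pictures, two over the limit of 10.

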